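# Click the paper stop of a trimmer into its catch

## Robot

A 7-joint arm with a two-finger parallel gripper is mounted at the origin on the work surface. World frame = base frame: x ahead of the robot, y to its left, z up, the work surface at z = 0. Lengths are in m, angles in degrees, forces in N, time in s.
With the tool pointing down it reaches from about 0.425 to 0.875 m from the base axis. Payload 4.7 kg.
Tool frame: the origin (TCP) lies at the very end of the fingers, on their centre line; the grasp point (between the pads) lies env.hold_point_z behind it (env.hold_point_z is the distance from the TCP to the grasp point, in m); z points along the fingers, y is the line along which they close (so a half turn about z gives the same grasp; the last joint's range is limited). The gripper opens to 87 mm and grips with 3 to 60 N. Pads are 19 mm wide; open, the fingers measure 117 mm over their backs; the gripper's body (75 mm by 190 mm) begins 51 mm behind the grasp point.
Start: joints at [-76.484, 18.392, -4.016, 83.108, 1.295, 78.541, -3.26], TCP at [0.143, 0.634, 0.223] pointing down, gripper open.
Joint ranges: [-163.93, 163.93], [-17.29, 119.83], [-79.2, 71.16], [3.27, 140.29], [-89.18, 269.18], [5.43, 117.66], [-154.24, 154.24]. Speed limits (degrees/s): [147.25, 147.25, 180, 180, 180, 180, 180].

## Interface

Orientations are given as [roll, pitch, yaw] about the fixed x, y, z axes, in that order (R = Rz(yaw) Ry(pitch) Rx(roll)).
In Python, from cell import env gives the robot as it stands.
- The arm moves only by the shell command python3 -m jog 'ROWS' [FORCE]. ROWS is JSON, a list of rows, each an object with "dp": the shift along the tool's x, y, z in cm, a list of three; "twist": the turn about the tool's z in degrees; "fingers": the opening, from 0 (shut) to 1 (fully open). A call has 1 to 8 rows; each row is the pose to reach, as a shift and turn from the pose commanded when the call began, along the tool's axes at that moment; what a row does not reach only later rows make up. A row lasts 1/8 s, in which the tool goes at most 62.5 mm and 10.7 degrees, less where a joint would pass 70% of its speed; a pose out of reach is approached as far as the arm can. A call with a gripper value outside its range is refused whole. The fingers move at their own pace and stop on an object; FORCE is the grip in N (left out, the last holds). Time passes only in rows, so rows that repeat a pose let the fingers close. It gives the time, the measured TCP pose, the force, the opening and the grip force at its end, in the units of the state.
- env.get_obs(): the state, without advancing time (a new reading comes with each control period).
- env.read_camera(name): name is "side" or "top" or "wrist"; returns a dict with "pixels" (384x512x3 uint8, blue, green, red), "depth" (384x512 float32, m along the optical axis (not along the pixel's ray), 0 where there is no reading), "fx", "fy", "cx", "cy" (pixels), "rvec" (rotation vector, rad) and "tvec" (3), from world to camera coordinates, as OpenCV has them. Camera axes: x right, y down, z forward; pixel columns grow to the right and rows downward; lengths in m; the calibration is good to about 2 mm. A picture is of the moment at which its call begins.
- env.sign_off(): hands the job in; it is judged then, once.
The state is a dict: "time_s": time; "qpos": joint angles; "joint_velocities": joint speeds; "effort": joint torques, N m; "tool_pos": TCP position; "tool_rot": TCP orientation; "force": force on the tool from outside, world axes, zero at the start; "wrist_torque": the same for the moment, N m; "grip_width": finger opening in m; "grasp_force": force on a finger pad.
Only numpy, scipy, OpenCV 4.12 (cv2) and the standard library are available. Lean on these libraries where they do the work, as an engineer would, in place of code of your own. Each camera call takes 0.05 s, during which the arm holds its last target. There are 200 camera calls.

## Task

Set the paper trimmer for the next job: push the upright blue tab of the paper stop along the ruler rail towards the yellow catch until the stop clicks into the catch's notch, leave it there and take the hand away. Only push the stop with the fingers, never pinch it, and leave the glue stick, tape roll and note block on the bed as they are.

Things in the scene. Friction and masses are not known exactly. Their poses are not given: they have to be found in the camera images.
- trimmer: Grey guillotine paper trimmer fixed on the bench, bed 250 (x) x 420 (y) mm, bed top at 22 mm. Origin: centre of its underside; y runs along the rail towards the blade, x away from the robot at yaw 0. The aluminium rail (14 mm wide, top at 32 mm) lies along x = -50 mm, y -187 to +147 mm. The closed blade arm along y = +203 mm (up to 57 mm high) plays no part.
- stop_index (a point): Centre of the blue sliding paper stop at rail-top height, axes as the trimmer's. The saddle is 44 (x) x 36 (y) mm, its top 18 mm above this point, with a white centre line; on it stands the push tab, 26 (x) x 14 (y) mm, from 18 to 60 mm above this point. Apart from the rail's end cap (36 mm high) nothing stands within 60 mm of the tab on its -y side.
- stop (a joint): Position of the stop along the rail in m, 0 to 0.27, growing towards trimmer +y; at 0 the stop is at trimmer y = -150 mm. It slides with 1 to 3 N of drag and starts between 0.01 and 0.07, always on the -y side of the catch. Push on the tab's -y face; fingers pressing the -y and +y halves of the tab, or both x sides of the saddle, at once are pinching.
- pawl (a joint): Height in m of the stop's spring-loaded pawl, with a red pin on the saddle's +x side that stands 8 mm proud: 0 on the plain rail, rising to about 5 or 6 mm on a hump of the catch, back to 0 to 1 mm in the notch.
- catch: Yellow catch fixed on the rail, 66 mm long, black line at its notch. Origin: notch centre at rail-top height, y along the rail. 6 mm humps 7 mm either side, ramps outside (foot 33 mm from the notch), steep walls inside. Riding up slowly takes 4 to 9 N; the stop then drops into the notch (force dips) and centres itself when let go; forcing it on takes 15 to 20 N. The stop can slide 50 mm past it.
- glue_stick: Loose glue stick standing on the bed, 30 mm across and 88 mm high, white with orange cap; origin at the centre of its underside. A bystander.
- tape_roll: Loose roll of amber tape lying flat on the bed, 60 mm across, 19 mm high; origin at the centre of its underside. A bystander.
- note_block: Loose yellow note block on the bed, 50 x 50 x 24 mm; origin at the centre of its underside. A bystander.

How it is judged (in metres and radians):
On the way, in this order (a step that is already met when the one before it is completed fails the run):
1. the stop rides up the catch's hump, its pawl raised more than 3 mm (value of joint pawl above 0.003 m).
2. the pawl has dropped into the notch (value of joint pawl below 0.002 m and y of stop_index in the frame of catch between -0.003 and 0.003 m), for 0.2 s.
At the end, for the whole second after the job is handed in: The stop rests in the notch of the catch: its index within 3 mm of the notch along the rail, the pawl less than 2 mm up, the stop still; the glue stick upright and all three bystanders within 15 mm of where they were (all of step 2 and velocity of joint stop between -0.005 and 0.005 m/s and distance of each of glue_stick, tape_roll, note_block from where it was at the start of the episode below 0.015 m and angle between glue_stick's own z axis and vertical below 0.2 rad); the robot touches nothing.
It fails at once if the stop is pinched (the -y and +y halves of its tab, or both x sides of its saddle, pressed by the fingers at once with more than 1 N each) ((contact force between the fingers and stop_c3 above 1 N and contact force between the fingers and stop_c4 above 1 N) or (contact force between the fingers and stop_c0 above 1 N and contact force between the fingers and stop_c1 above 1 N)).
It fails at once if a bystander is pushed or carried more than 15 mm, lifted or knocked over (distance of any of glue_stick, tape_roll, note_block from where it was at the start of the episode above 0.015 m or angle between glue_stick's own z axis and vertical above 0.4 rad).
It also fails if it takes over 43 s, if anything falls off the work surface, if the arm or the gripper's body presses on something with over 40 N, if the wrist force passes 120 N, or if a joint passes its speed limit or range.

## Working session

There is one attempt and no reset: what is moved stays moved. The work goes in short steps, Python scripts to look and compute and a shell command to move; the robot and the scene stay as the last step left them, time stands still between calls to the robot, and variables do not carry over. Pictures are saved under pics/ and viewed, at most 10 in all, crops included, and the job is handed in when it is done.

```bash
mkdir -p pics
cat > h.py <<'E'
import cv2,numpy as np
from cell import env
def cam(n):
    c=env.read_camera(n);c['R']=cv2.Rodrigues(np.array(c['rvec'],float))[0];c['t']=np.array(c['tvec'],float).ravel();return c
def pts(c):
    v,u=np.mgrid[:384,:512];d=c['depth']
    p=np.stack([(u-c['cx'])/c['fx']*d,(v-c['cy'])/c['fy']*d,d],-1)
    return (p-c['t'])@c['R']
def ray(c,u,v,z):
    r=c['R'].T@np.array([(u-c['cx'])/c['fx'],(v-c['cy'])/c['fy'],1]);o=-c['R'].T@c['t'];return o+r*(z-o[2])/r[2]
E
python3 - <<'E'
from h import *
o=env.get_obs();print({k:np.round(o[k],3) for k in ('time_s','tool_pos','tool_rot','force','grip_width')},env.hold_point_z)
for n in('top','side'):
    c=cam(n);cv2.imwrite(f'pics/{n}0.png',c['pixels']);P=pts(c);h=cv2.cvtColor(c['pixels'],cv2.COLOR_BGR2HSV)
    for nm,lo,hi in(('blue',(100,120,40),(130,255,255)),('yellow',(22,120,80),(35,255,255)),('orange',(5,150,80),(20,255,255))):
        m=cv2.inRange(h,lo,hi);k,l,s,ce=cv2.connectedComponentsWithStats(m)
        for i in range(1,k):
            if s[i,4]>30:
                q=P[(l==i)&(c['depth']>0)];print(n,nm,s[i],ce[i].round(),np.percentile(q,[3,50,97],axis=0).round(3).tolist())
E
```

```text
{'time_s': np.float64(0.0), 'tool_pos': array([0.143, 0.634, 0.221]), 'tool_rot': array([-1.79891e+02,  6.00000e-03,  1.67297e+02]), 'force': array([ 0.25 , -0.696,  0.092]), 'grip_width': np.float64(0.087)} 0.0187
top blue [157 136  33 120 535] [173. 196.] [[0.502, 0.145, 0.049], [0.606, 0.169, 0.052], [0.713, 0.192, 0.055]]
top blue [324 249  24  27 426] [336. 262.] [[0.468, -0.151, 0.048], [0.488, -0.129, 0.052], [0.508, -0.116, 0.095]]
top yellow [220 161  31  31 714] [235. 176.] [[0.622, 0.031, 0.039], [0.646, 0.055, 0.047], [0.671, 0.079, 0.049]]
top yellow [ 233  216   44   52 1534] [255. 242.] [[0.483, -0.017, 0.021], [0.524, 0.016, 0.025], [0.565, 0.049, 0.038]]
top orange [280 178  18  19 244] [288. 187.] [[0.608, -0.055, 0.067], [0.619, -0.041, 0.111], [0.633, -0.029, 0.113]]
top orange [327 197  31  30 390] [342. 212.] [[0.556, -0.175, 0.038], [0.581, -0.148, 0.042], [0.608, -0.122, 0.044]]
side blue [342 160  29  40 576] [358. 180.] [[0.464, -0.141, 0.031], [0.482, -0.128, 0.054], [0.506, -0.114, 0.093]]
side blue [163 205  89  77 847] [209. 245.] [[0.503, 0.148, 0.045], [0.583, 0.176, 0.052], [0.703, 0.195, 0.054]]
side orange [ 307   12  109   78 2597] [353.  51.] [[0.687, -1.323, 0.095], [0.827, -0.989, 0.14], [1.034, -0.639, 0.252]]
side orange [380  83  32  50 815] [394. 109.] [[0.524, -1.376, -0.08], [0.557, -0.569, 0.072], [0.752, -0.561, 0.103]]
side orange [267 149  15  19 244] [274. 158.] [[0.606, -0.052, 0.086], [0.615, -0.035, 0.103], [0.63, -0.029, 0.112]]
side orange [304 165  26  13 176] [316. 171.] [[0.553, -0.174, 0.035], [0.578, -0.146, 0.042], [0.605, -0.122, 0.043]]
side orange [212 189  38  25 573] [231. 201.] [[0.618, 0.031, 0.038], [0.641, 0.06, 0.047], [0.669, 0.082, 0.048]]
side orange [ 271  207   61   37 1112] [302. 224.] [[0.481, -0.017, 0.023], [0.513, 0.019, 0.025], [0.563, 0.05, 0.038]]
```

View pics/top0.png

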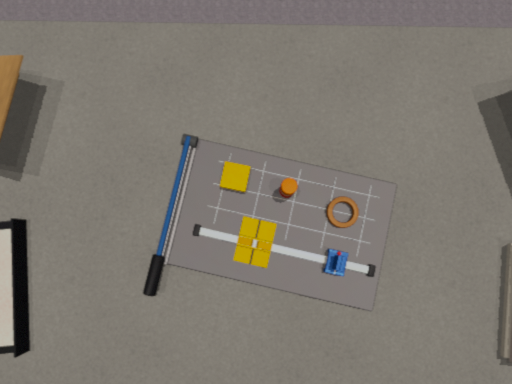

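Run:
```python
from h import *
c=cam('top');P=pts(c);px=c['pixels'][...,:].astype(int);h=cv2.cvtColor(c['pixels'],cv2.COLOR_BGR2HSV)
Z=P[...,2]
# tab top
m=(cv2.inRange(h,(100,100,40),(130,255,255))>0)&(P[...,1]<0)
q=P[m&(Z>.085)];r=cv2.minAreaRect(q[:,:2].astype(np.float32)*1000);print('tab',len(q),q.mean(0),r)
q=P[m&(Z<.06)];print('saddle',len(q),cv2.minAreaRect(q[:,:2].astype(np.float32)*1000))
# catch
y=(cv2.inRange(h,(20,100,60),(38,255,255))>0)
q=P[y&(Z>.034)&(P[...,0]<.6)];print('catch',len(q),np.percentile(q,[3,50,97],axis=0))
# rail: bright pts height .028-.04
b=(Z>.029)&(Z<.036)&(P[...,0]<.6)&(P[...,0]>.4);q=P[b];print(len(q))
for yy in np.arange(-.2,.2,.03):
    s=q[abs(q[:,1]-yy)<.004];
    if len(s):print(round(yy,3),len(s),np.percentile(s[:,0],[5,50,95]).round(3))
b=cv2.resize(c['pixels'][130:320,140:390],None,fx=3,fy=3,interpolation=2);cv2.imwrite('pics/top0c.png',b)
```

```text
tab 129 [ 0.48850897 -0.13345033  0.09260223] ((488.2275390625, -133.86013793945312), (14.040522575378418, 25.700908660888672), 77.12332153320312)
saddle 275 ((487.0225830078125, -136.57376098632812), (41.9809455871582, 44.598175048828125), 77.80514526367188)
catch 201 [[ 0.51010016 -0.01122528  0.03407547]
 [ 0.52117233  0.0152777   0.03649623]
 [ 0.53186048  0.0452439   0.87798734]]
1600
-0.2 24 [0.464 0.474 0.484]
-0.17 42 [0.475 0.482 0.586]
-0.14 1 [0.555 0.555 0.555]
-0.11 30 [0.487 0.493 0.5  ]
-0.08 31 [0.494 0.5   0.506]
-0.05 29 [0.5   0.507 0.512]
-0.02 31 [0.507 0.514 0.52 ]
0.01 25 [0.51  0.523 0.529]
0.04 39 [0.517 0.526 0.536]
0.07 35 [0.526 0.532 0.539]
0.1 31 [0.533 0.539 0.545]
0.13 13 [0.537 0.55  0.554]
0.16 29 [0.575 0.589 0.598]
0.19 4 [0.484 0.497 0.5  ]
```

View pics/top0c.png

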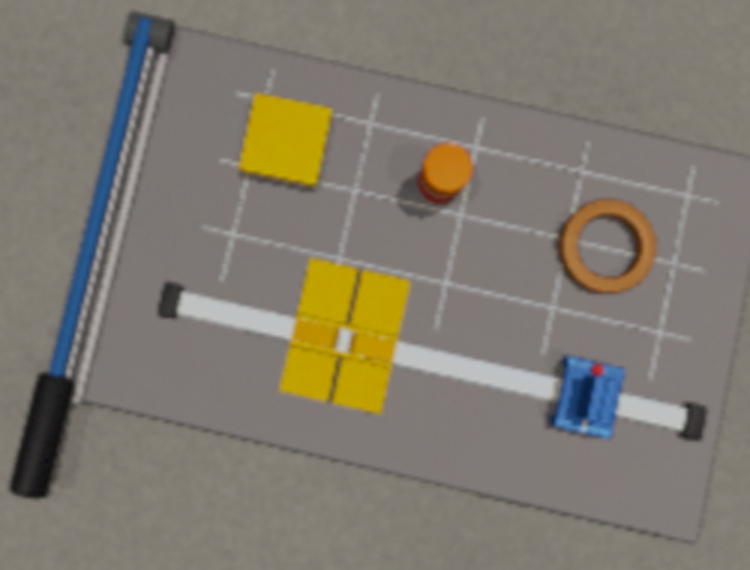

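The top view shows the stop at crop (590,397), the notch line at (344,340), and a clear run along the rail between them. The tool's y axis already lies along the rail, to within about 0.5°. I'll move above the −y side of the tab with the fingers shut.

```bash
python3 -m jog '[{"dp":[-6,-1,0],"fingers":0},{"dp":[-12,-4,0],"fingers":0},{"dp":[-18,-8,0],"fingers":0},{"dp":[-24,-12,0],"fingers":0},{"dp":[-30,-17,0],"fingers":0},{"dp":[-35,-21,0],"fingers":0},{"dp":[-39,-25,0],"fingers":0},{"dp":[-42,-30,0],"fingers":0}]'
python3 - <<'E'
from h import *
c=cam('top');N=ray(c,140+344/3,130+340/3,.032)
# both ends of the black line across the catch plates
A=ray(c,140+361/3,130+270/3,.03);B=ray(c,140+330/3,130+398/3,.03);T=np.array([.4882,-.134])
a=np.radians(12.5);u=np.array([np.sin(a),np.cos(a)]);print(N,A,B)
for p in(N,A,B):print('along',(p[:2]-T)@u)
p=env.get_obs()['tool_pos'][:2];R=np.radians(167.3);x=np.array([np.cos(R),np.sin(R)]);y=np.array([np.sin(R),-np.cos(R)])
g=T-.05*u-p;print(p,'to go',g@x,g@y)
E
```

```text
[0.52034618 0.01577484 0.032     ] [0.56461911 0.00559312 0.03      ] [0.48406068 0.02407281 0.03      ]
along 0.15318228124592334
along 0.15282432962288786
along 0.1534299445511543
[0.14297344 0.63375883] to go -0.5057438295880634 -0.7230782025528941validation failed for argument at $[0]...
```

```bash
python3 -m jog '[{"dp":[-6,-1,0],"twist":0,"fingers":0},{"dp":[-12,-4,0],"twist":0,"fingers":0},{"dp":[-18,-8,0],"twist":0,"fingers":0},{"dp":[-24,-12,0],"twist":0,"fingers":0},{"dp":[-30,-17,0],"twist":0,"fingers":0},{"dp":[-35,-21,0],"twist":0,"fingers":0},{"dp":[-39,-25,0],"twist":0,"fingers":0},{"dp":[-42,-30,0],"twist":0,"fingers":0}]'
```

```text
time_s: 1.2
tool_pos: [0.4757, 0.2741, 0.2225]
tool_rot: [180.0, 0.0, 167.3]
force: [1.3, -0.4, 0.1]
grip_width: 0.0149
grasp_force: 0.0
```

```bash
python3 -m jog '[{"dp":[-2,-6,0],"twist":0,"fingers":0},{"dp":[-4,-11.5,0],"twist":0,"fingers":0},{"dp":[-5,-17,0],"twist":0,"fingers":0},{"dp":[-6,-22.5,0],"twist":0,"fingers":0},{"dp":[-7,-28,0],"twist":0,"fingers":0},{"dp":[-8,-33.5,0],"twist":0,"fingers":0},{"dp":[-8.6,-39,0],"twist":0,"fingers":0},{"dp":[-8.6,-42.5,0],"twist":0,"fingers":0}]'
python3 -m jog '[{"dp":[0,0,3],"twist":0,"fingers":0},{"dp":[0,0,6],"twist":0,"fingers":0},{"dp":[0,0,7],"twist":0,"fingers":0},{"dp":[0,0,7],"twist":0,"fingers":0}]'
python3 - <<'E'
from h import *
c=cam('wrist');cv2.imwrite('pics/w1.png',c['pixels']);P=pts(c);h=cv2.cvtColor(c['pixels'],cv2.COLOR_BGR2HSV)
m=(cv2.inRange(h,(100,100,40),(130,255,255))>0);q=P[m&(P[...,2]>.085)&(P[...,2]<.1)]
if len(q)>20:print('tab',len(q),cv2.minAreaRect(q[:,:2].astype(np.float32)*1000))
T=np.array([.4882,-.134]);p=env.get_obs()['tool_pos'][:2];R=np.radians(167.3);x=np.array([np.cos(R),np.sin(R)]);y=np.array([np.sin(R),-np.cos(R)])
print(env.get_obs()['tool_pos'],'tab rel tool',(T-p)@x,(T-p)@y)
E
```

```text
time_s: 2.2
tool_pos: [0.4641, -0.1606, 0.2227]
tool_rot: [-180.0, 0.0, 167.1]
force: [0.4, 0.3, 0.4]
grip_width: 0.0004
grasp_force: 0.0
time_s: 2.7
tool_pos: [0.4647, -0.1574, 0.1524]
tool_rot: [-180.0, -0.0, 167.3]
force: [-0.5, -0.0, 1.2]
grip_width: 0.0005
grasp_force: 0.0
tab 152 ((477.0940856933594, -133.23580932617188), (13.449810981750488, 7.1757588386535645), 77.79298400878906)
[ 0.46531238 -0.15752603  0.15318684] tab rel tool -0.017155554631205615 0.027982213867496417
```

View pics/w1.png

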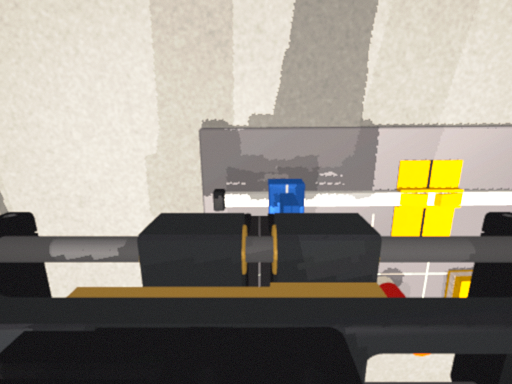

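The wrist picture shows the blue stop at (286,195), the notch at (431,199), and a free rail to the left of the stop. The arm fell a little short of the commanded pose, so I'll correct that and then descend.

```bash
python3 -m jog '[{"dp":[-1,-1.2,0],"twist":0,"fingers":0},{"dp":[-1.7,-2.4,0],"twist":0,"fingers":0},{"dp":[-1.7,-2.4,3],"twist":0,"fingers":0},{"dp":[-1.7,-2.4,6],"twist":0,"fingers":0},{"dp":[-1.7,-2.4,8.5],"twist":0,"fingers":0},{"dp":[-1.7,-2.4,8.5],"twist":0,"fingers":0},{"dp":[-1.7,-2.4,8.5],"twist":0,"fingers":0}]'
python3 - <<'E'
from h import *
T=np.array([.4882,-.134]);p=env.get_obs()['tool_pos'][:2];R=np.radians(167.3);x=np.array([np.cos(R),np.sin(R)]);y=np.array([np.sin(R),-np.cos(R)])
print('tab rel tool',(T-p)@x,(T-p)@y)
E
```

```text
time_s: 3.62
tool_pos: [0.4771, -0.1852, 0.0688]
tool_rot: [-180.0, 0.1, 167.3]
force: [-0.4, 0.1, 0.3]
grip_width: 0.0001
grasp_force: 0.0
tab rel tool 0.00047780222643984576 0.052400504660003976
```

```bash
python3 -m jog '[{"dp":[0,1.5,0],"twist":0,"fingers":0},{"dp":[0,2.5,0],"twist":0,"fingers":0},{"dp":[0,3.1,0],"twist":0,"fingers":0},{"dp":[0,3.8,0],"twist":0,"fingers":0},{"dp":[0,4.6,0],"twist":0,"fingers":0},{"dp":[0,5.4,0],"twist":0,"fingers":0},{"dp":[0,6.2,0],"twist":0,"fingers":0},{"dp":[0,7,0],"twist":0,"fingers":0}]'
python3 -m jog '[{"dp":[0,0.8,0],"twist":0,"fingers":0},{"dp":[0,1.6,0],"twist":0,"fingers":0},{"dp":[0,2.4,0],"twist":0,"fingers":0},{"dp":[0,3.2,0],"twist":0,"fingers":0},{"dp":[0,4,0],"twist":0,"fingers":0},{"dp":[0,4.8,0],"twist":0,"fingers":0},{"dp":[0,5.4,0],"twist":0,"fingers":0},{"dp":[0,6,0],"twist":0,"fingers":0}]'
cat > m.py <<'E'
from h import *
c=cam('top');P=pts(c);h=cv2.cvtColor(c['pixels'],cv2.COLOR_BGR2HSV)
a=np.radians(12.5);u=np.array([np.sin(a),np.cos(a)]);N=np.array([.5204,.0158]);Z=P[...,2]
m=(cv2.inRange(h,(100,100,40),(130,255,255))>0)&(P[...,0]<.56)&(P[...,1]<.1)
for nm,k in(('tab',m&(Z>.085)&(Z<.1)),('saddle',m&(Z<.058)&(Z>.04))):
    s=(P[k][:,:2]-N)@u*1000
    if len(s):print(nm,len(s),np.percentile(s,[2,50,98]).round(1))
p=env.get_obs();print('tool to notch',(N-p['tool_pos'][:2])@u*1000,'F along',p['force'][:2]@u)
cv2.imwrite('pics/last.png',cv2.resize(c['pixels'][180:300,180:360],None,fx=4,fy=4,interpolation=2))
E
python3 m.py
```

```text
time_s: 4.62
tool_pos: [0.4917, -0.1159, 0.0676]
tool_rot: [180.0, -0.0, 167.3]
force: [-1.7, -2.1, 2.3]
grip_width: 0.0007
grasp_force: 1.1
time_s: 5.62
tool_pos: [0.5046, -0.0574, 0.0674]
tool_rot: [-180.0, -0.0, 167.3]
force: [-1.6, -1.7, 0.5]
grip_width: 0.0002
grasp_force: 0.9
saddle 75 [-46.3 -43.3 -40.2]
tool to notch 73.91029206387525 F along -0.5008257342438929
```

```bash
for i in 1; do :; done; python3 -m jog '[{"dp":[0,0.4,0],"twist":0,"fingers":0},{"dp":[0,0.8,0],"twist":0,"fingers":0},{"dp":[0,1.2,0],"twist":0,"fingers":0},{"dp":[0,1.6,0],"twist":0,"fingers":0},{"dp":[0,2,0],"twist":0,"fingers":0}]'
python3 -m jog '[{"dp":[0,0.2,0],"twist":0,"fingers":0},{"dp":[0,0.4,0],"twist":0,"fingers":0},{"dp":[0,0.6,0],"twist":0,"fingers":0},{"dp":[0,0.8,0],"twist":0,"fingers":0}]'; python3 m.py
```

```text
time_s: 6.3
tool_pos: [0.5092, -0.0381, 0.0675]
tool_rot: [180.0, -0.0, 167.3]
force: [-1.2, -1.3, 1.0]
grip_width: 0.0006
grasp_force: 0.8
time_s: 6.8
tool_pos: [0.5109, -0.0307, 0.0675]
tool_rot: [-180.0, -0.0, 167.3]
force: [-2.0, -2.4, 0.4]
grip_width: 0.0007
grasp_force: 1.5
tool to notch 47.276665251508206 F along -2.004399726520583
```

View pics/last.png

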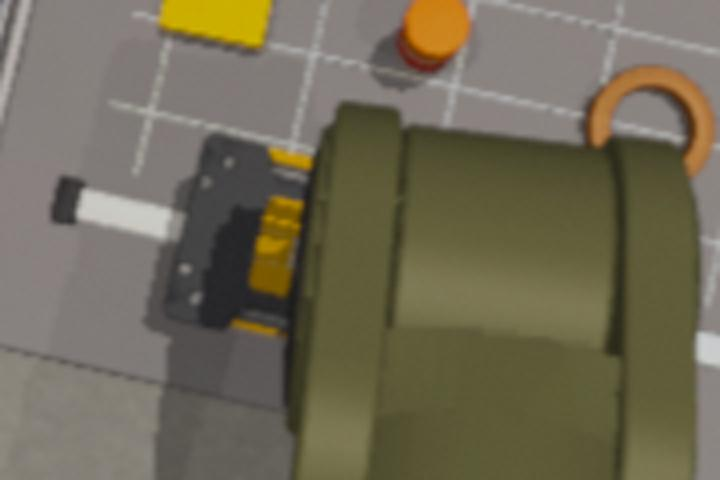

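The top view is blocked by the arm: the hand covers the stop and the bystanders are untouched. From here I'll go by force, with one side-camera check.

```bash
python3 -m jog '[{"dp":[0,0.2,0],"twist":0,"fingers":0},{"dp":[0,0.4,0],"twist":0,"fingers":0},{"dp":[0,0.6,0],"twist":0,"fingers":0},{"dp":[0,0.8,0],"twist":0,"fingers":0}]'
python3 -m jog '[{"dp":[0,0.1,0],"twist":0,"fingers":0},{"dp":[0,0.2,0],"twist":0,"fingers":0},{"dp":[0,0.3,0],"twist":0,"fingers":0},{"dp":[0,0.4,0],"twist":0,"fingers":0}]'
python3 - <<'E'
from h import *
c=cam('side');cv2.imwrite('pics/s1.png',cv2.resize(c['pixels'][150:270,190:390],None,fx=4,fy=4,interpolation=2))
a=np.radians(12.5);u=np.array([np.sin(a),np.cos(a)]);N=np.array([.5204,.0158]);p=env.get_obs();print('tool to notch',(N-p['tool_pos'][:2])@u*1000)
E
```

```text
time_s: 7.35
tool_pos: [0.5124, -0.0236, 0.0675]
tool_rot: [-179.9, -0.0, 167.3]
force: [-3.4, -5.5, 0.3]
grip_width: 0.0005
grasp_force: 2.6
time_s: 7.85
tool_pos: [0.5133, -0.0195, 0.0675]
tool_rot: [-180.0, -0.0, 167.3]
force: [-2.2, -5.0, 1.3]
grip_width: 0.0003
grasp_force: 2.5
tool to notch 35.690270021113456
```

View pics/s1.png

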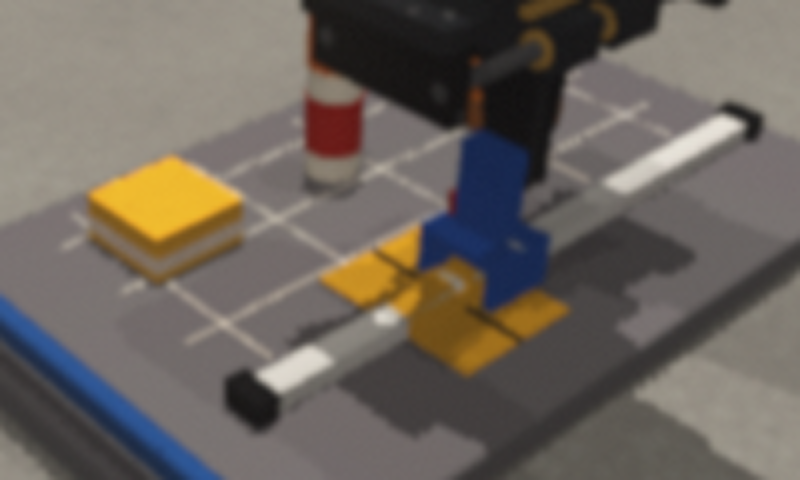

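The side view shows the stop's saddle (485,255) climbing the catch ramp, its front just short of the notch line at about (400,265), with the fingers behind the tab.

```bash
python3 -m jog '[{"dp":[0,0.1,0],"twist":0,"fingers":0},{"dp":[0,0.2,0],"twist":0,"fingers":0},{"dp":[0,0.3,0],"twist":0,"fingers":0},{"dp":[0,0.4,0],"twist":0,"fingers":0}]'
python3 -m jog '[{"dp":[0,0.1,0],"twist":0,"fingers":0},{"dp":[0,0.2,0],"twist":0,"fingers":0}]'
```

```text
time_s: 8.4
tool_pos: [0.5142, -0.0155, 0.0675]
tool_rot: [-180.0, -0.0, 167.3]
force: [-2.3, -4.4, 1.5]
grip_width: 0.0008
grasp_force: 2.6
time_s: 8.65
tool_pos: [0.5146, -0.0136, 0.0675]
tool_rot: [-180.0, -0.0, 167.3]
force: [-3.4, -4.8, 1.6]
grip_width: 0.0006
grasp_force: 2.7
```

Tool-to-notch is now about 29.6 mm, so the stop should be around −8 mm. I'll go on 1 mm at a time and watch for the force to dip.

```bash
python3 -m jog '[{"dp":[0,0.05,0],"twist":0,"fingers":0},{"dp":[0,0.1,0],"twist":0,"fingers":0}]'
python3 -m jog '[{"dp":[0,0.05,0],"twist":0,"fingers":0},{"dp":[0,0.1,0],"twist":0,"fingers":0}]'
```

```text
time_s: 8.9
tool_pos: [0.5148, -0.0125, 0.0675]
tool_rot: [-180.0, -0.0, 167.3]
force: [-2.7, -4.5, 0.9]
grip_width: 0.0002
grasp_force: 2.6
time_s: 9.15
tool_pos: [0.515, -0.0116, 0.0675]
tool_rot: [-180.0, -0.0, 167.3]
force: [-2.6, -3.6, 1.5]
grip_width: 0.0002
grasp_force: 2.6
```

```bash
python3 -m jog '[{"dp":[0,0.05,0],"twist":0,"fingers":0},{"dp":[0,0.1,0],"twist":0,"fingers":0}]'|sed -n '2p;4p;6p'
python3 -m jog '[{"dp":[0,0.05,0],"twist":0,"fingers":0},{"dp":[0,0.1,0],"twist":0,"fingers":0}]'|sed -n '2p;4p;6p'
```

```text
tool_pos: [0.5153, -0.0106, 0.0675]
force: [-2.5, -5.2, 1.4]
grasp_force: 2.6
tool_pos: [0.5155, -0.0097, 0.0675]
force: [-3.2, -4.0, 1.7]
grasp_force: 2.7
```

```bash
python3 -m jog '[{"dp":[0,0.05,0],"twist":0,"fingers":0},{"dp":[0,0.1,0],"twist":0,"fingers":0}]'|sed -n '2p;4p;6p'
python3 - <<'E'
from h import *
c=cam('side');cv2.imwrite('pics/s2.png',cv2.resize(c['pixels'][170:250,260:350],None,fx=7,fy=7,interpolation=2))
P=pts(c);h=cv2.cvtColor(c['pixels'],cv2.COLOR_BGR2HSV);m=(cv2.inRange(h,(100,100,30),(130,255,255))>0)&(P[...,1]<.1)&(P[...,0]<.6)
a=np.radians(12.5);u=np.array([np.sin(a),np.cos(a)]);N=np.array([.5204,.0158])
for lo,hi in((.06,.088),(.034,.047)):
    s=(P[m&(P[...,2]>lo)&(P[...,2]<hi)][:,:2]-N)@u*1000;print(len(s),np.percentile(s,[5,50,80,90,97]).round(1))
E
```

```text
tool_pos: [0.5157, -0.0085, 0.0676]
force: [-2.3, -3.1, 1.7]
grasp_force: 2.3
236 [-13.8  -2.7  -2.   -1.7  -1.2]
125 [-23.4   0.4   8.2   8.7   9.4]
```

View pics/s2.png

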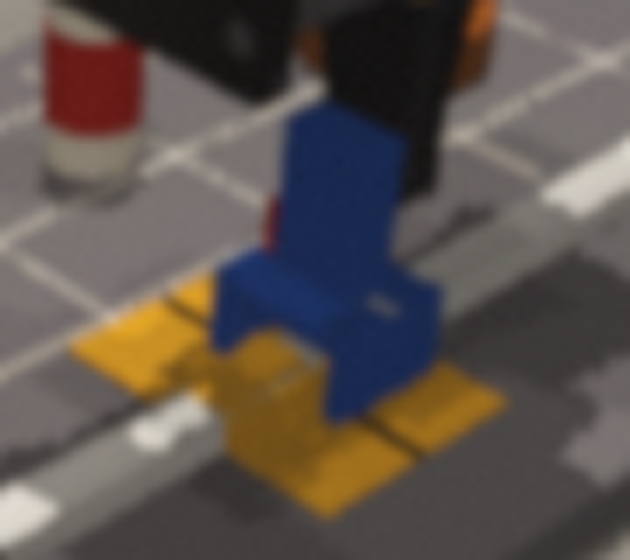

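The side view shows the stop just before the notch line: the tab's front face is 2 mm short of the notch, so the stop is at about −9 mm. The finger tips are thinner than I assumed. I'll continue in fine steps.

```bash
for k in 1; do python3 -m jog '[{"dp":[0,0.05,0],"twist":0,"fingers":0},{"dp":[0,0.1,0],"twist":0,"fingers":0}]'|sed -n '2p;4p;6p'; done
python3 -m jog '[{"dp":[0,0.05,0],"twist":0,"fingers":0},{"dp":[0,0.1,0],"twist":0,"fingers":0}]'|sed -n '2p;4p;6p'
```

```text
tool_pos: [0.5171, -0.0058, 0.0678]
force: [-0.0, 0.9, -0.2]
grasp_force: 0.0
tool_pos: [0.517, -0.0054, 0.0678]
force: [0.3, -0.8, -0.7]
grasp_force: 0.0
```

The force dropped to zero and the tab left the fingers, so the stop has clicked in. I'll back off, lift and check.

```bash
python3 -m jog '[{"dp":[0,-1,0],"twist":0,"fingers":0},{"dp":[0,-3,0],"twist":0,"fingers":0},{"dp":[0,-5,-1],"twist":0,"fingers":0},{"dp":[0,-6,-5],"twist":0,"fingers":0},{"dp":[0,-7,-10],"twist":0,"fingers":0},{"dp":[0,-10,-13],"twist":0,"fingers":0},{"dp":[0,-14,-15],"twist":0,"fingers":0},{"dp":[0,-18,-15],"twist":0,"fingers":0}]'
python3 - <<'E'
from h import *
a=np.radians(12.5);u=np.array([np.sin(a),np.cos(a)]);N=np.array([.5204,.0158])
c=cam('side');cv2.imwrite('pics/s3.png',cv2.resize(c['pixels'][150:270,190:390],None,fx=4,fy=4,interpolation=2))
P=pts(c);h=cv2.cvtColor(c['pixels'],cv2.COLOR_BGR2HSV);m=(cv2.inRange(h,(100,100,30),(130,255,255))>0)&(P[...,1]<.1)&(P[...,0]<.6)
for lo,hi in((.06,.088),(.034,.047)):
    s=(P[m&(P[...,2]>lo)&(P[...,2]<hi)][:,:2]-N)@u*1000;print(len(s),np.percentile(s,[5,50,80,90,97]).round(1))
E
python3 m.py
```

```text
time_s: 11.45
tool_pos: [0.4769, -0.1849, 0.2202]
tool_rot: [179.9, 0.3, 167.2]
force: [0.0, 0.5, -0.1]
grip_width: 0.0007
grasp_force: 0.0
225 [-1.2  7.3  8.   8.3  8.7]
115 [-9.7 12.3 18.2 18.7 19.3]
tab 116 [-3.8  2.8  9.4]
saddle 272 [-14.5  -3.   18.3]
tool to notch 209.7563255537158 F along -0.39882234864876676
```

View pics/s3.png

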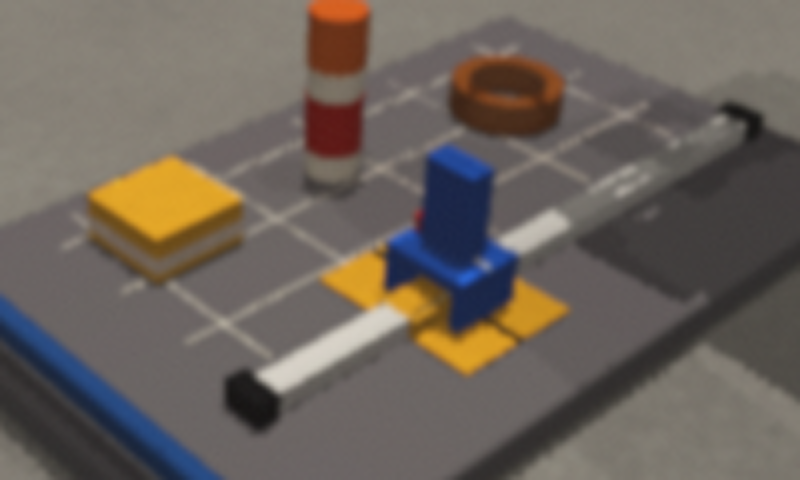

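The side view shows the stop (455,265) centred on the black notch lines: the tab front is at +8 mm (7 expected) and the saddle front at +18.5 mm (18 expected). The bystanders are undisturbed and the hand is clear.

```bash
python3 -c "from cell import env;print(env.sign_off())"
```

```text
the job is handed in; nothing more can be done
None
```

The stop is in the catch's notch, measured within about 1 mm of the notch line, with the bystanders undisturbed in the last picture and the hand clear; the job is handed in, though sign-off returned no verdict.

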